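# Turn the shade-chart leaf and open the strip canister

## Robot

A 6-joint arm with a two-finger parallel gripper is mounted at the origin on the work surface. World frame = base frame: x ahead of the robot, y to its left, z up, the work surface at z = 0. Lengths are in mm, angles in rad, forces in N, time in s.
With the tool pointing down it reaches from about 275 to 725 mm from the base axis. Payload 15.9 kg.
Tool frame: the origin (TCP) lies on the mounting face of the last link; the fingertips stand 173 mm ahead of it and the grasp point (between the pads) lies 155 mm ahead of it (grip_depth is the distance from the TCP to the grasp point, in mm); z points along the fingers, y is the direction in which the jaws open and shut (so a half turn about z gives the same grasp; the last joint's range is limited). The gripper opens to 85 mm and grips with 20 to 120 N. Pads are 22 mm wide; open, the fingers measure 114 mm over their backs; the gripper's body (76 mm by 85 mm) begins 54 mm behind the grasp point. The pads swing forward as they close: fully open they stand 13 mm farther back than shut.
Start: joints at [-1.194, 0.213, -0.034, 1.323, 0, 1.571], TCP at [183.967, -464.911, 404.706] pointing down, gripper open.
Joint ranges: [-2.98, 2.98], [-0.74, 1.72], [-1.14, 1.35], [-2.1, 2.04], [-1.57, 1.44], [-3.14, 3.14]. Speed limits (rad/s): [1.89, 1.89, 2.39, 2.57, 3.14, 3.14].

## Interface

Orientations are given as a rotation vector (axis times angle).
In Python, from cell import * gives the robot as it stands. The module is installed in compiled form; this text tells all that it offers.
- The arm moves only by the tool send_rows, never from a script. Its argument "deltas" is a list of rows, each a list of 3 entries, a list of its own where there are three numbers: the shift along the tool's x, y, z in mm, then the turn, a rotation vector about the tool's x, y, z in rad, then the opening, from 0 (shut) to 1 (fully open). A call has 1 to 10 rows; each row is the pose to reach, as a shift and turn from the pose measured when the call began, along the tool's axes at that moment; what a row does not reach only later rows make up. A row lasts 1/8 s, in which the tool goes at most 62.5 mm and 10.7 degrees, less where a joint would pass 70% of its speed; a pose out of reach is approached as far as the arm can. A call with a gripper value outside its range is refused whole. The fingers move at their own pace and stop on an object; "squeeze" is the grip in N (left out, the last holds). Time passes only in rows, so rows that repeat a pose let the fingers close. It gives the time, the measured TCP pose, the force and the opening at its end, in the units of the state.
- get_state(): the state, without advancing time (a new reading comes with each control period).
- get_image(name): name is "side" or "top"; returns the picture (420x560x3 uint8, red, green, blue); there is no depth.
- camera_info(name): a dict with "K" (3x3 intrinsics, pixels), "xyz" and "rotation" of the camera in the world. Camera axes: x right, y up, looking along -z (the intrinsics and any distortion apply to the point x, -y, -z); pixel columns grow to the right and rows downward; lengths in mm; the calibration is good to about 2 mm. A picture is of the moment at which its call begins. camera_info takes no time and is no camera call.
- finish_job(): hands the job in, once; it reports no verdict.
The state is a dict: "clock": time; "qpos": joint angles; "joint_vel": joint speeds; "joint_torque": joint torques, N m; "position": TCP position; "ee_rot": TCP orientation; "ft_force": force on the tool from outside, world axes, zero at the start; "wrist_torque": the same for the moment, N m; "width": finger opening in mm.
Only numpy, scipy, OpenCV 4.12 (cv2) and the standard library are available. Lean on these libraries where they do the work, as an engineer would, in place of code of your own. Each camera call takes 0.05 s, during which the arm holds its last target. There are 200 camera calls.

## Task

Get the strip-reading corner ready. First turn the stiff chart leaf of the ring binder right over from right to left, so that it lies flat with its patch chart facing up. Then twist the canister's bayonet lid anticlockwise until its lugs reach the slots, lift it straight out, set it down (do not drop it) right way up and flat in the steel tray and let go, leaving the bottle, the jar and the tube rack where they stand.

Things in the scene. Friction and masses are not known exactly. Their poses are not given: they have to be found in the camera images.
- binder: Open ring binder fixed to the bench: grey cover 168 x 246 mm, two equal blocks of white pages (tops at 28 mm), three steel rings (tops at 48 mm). Origin: on the bench, midway between the blocks. x axis: along the spine, the leaf turns about the ring line 30 mm above it. y axis: points to the left block, where the leaf must end.
- leaf (a joint): Angle (rad) of the stiff white leaf about the ring line: 0 = flat on the right page block (-y of the binder), pi/2 = upright, 3.14 = flat on the left block, patch chart up. It turns freely, lightly damped, and falls to the side it leans to; about 90 g. 4 mm thick, 148 mm along the spine, edge 112 mm from the ring line.
- leaf_grip (a point): Centre of the leaf's grip: a grey barrel 14 mm in diameter, 36 mm long, parallel to the spine (x), on a 16 mm wide neck at the middle of the leaf's outer edge. It is 150 mm from the ring line, past the cover's edge (123 mm), so 30 mm above bare bench when the leaf is flat. Pinched on its two flat ends it pivots between the fingers.
- canister: White round canister for test strips, fixed to the bench, 84 mm in diameter, 109 mm high. Origin: centre of its underside. Its mouth has an inward flange (top at 109 mm, inner radius 31 mm) with two slots 22 mm wide at its +x and -x sides. Under the flange past each slot a stop ends the anticlockwise turn about 6 degrees beyond the slot's middle.
- lid: Grey bayonet lid, about 120 g, loose in the mouth. Origin: centre of its underside, at first 95 mm above the bench. Disc 58 mm in diameter, 14 mm high; two lugs on its +x and -x sides, 12 mm wide, reaching 36 mm from the axis, at first under the flange. To free it, turn it 0.75 to 1.25 rad anticlockwise (seen from above), its x axis along the canister's, to within 6 degrees.
- lid_grip (a point): Centre of the lid's straight grip bar, on the lid's axis, 38 mm above its underside. The bar is 14 mm wide, 54 mm long along x (over the lugs), and rises from 14 to 62 mm above the underside. Axes as lid.
- tray: Shallow square steel tray fixed to the bench, 132 x 132 mm outside, 12 mm high, walls and floor 3 mm thick. Origin: centre of its underside. The canister and the tray may have changed places.
- reagent: Bystander: amber bottle 40 mm in diameter, 85 mm high, loose. Origin: centre of its underside.
- specimen: Bystander: jar 56 mm in diameter, 60 mm high, loose. Origin: centre of its underside.
- rack: Bystander: white tube rack 65 x 150 mm, 67 mm high, tubes to 91 mm, loose. Origin: centre of its underside.
Things that resemble listed ones, but are neither listed nor needed, are in the scene too. What is shaped like the lid but green, pink or turquoise is not meant.

How it is judged:
By the outcome, as a careful person would: the job done as asked, in the order asked, and still so for the second after the job is handed in, with the robot touching nothing.
It also fails if it takes over 64 s, if anything falls off the work surface, if the arm or the gripper's body presses on something with over 40 N, if the wrist force passes 120 N, or if a joint passes its speed limit or range.

## Working session

There is one attempt and no reset: what is moved stays moved. The work goes in short steps, Python scripts to look and compute and a tool call to move; the robot and the scene stay as the last step left them, time stands still between calls to the robot, and variables do not carry over. Pictures are saved under pics/ and viewed, about 8 in all and at most 12, crops included, and the job is handed in when it is done.

Besides the shell and the picture viewer there is one more tool, called in YAML: its name, and indented under it one key for each argument. send_rows: Moves the arm, as the interface text tells. Its arguments: {"type":"object","properties":{"deltas":{"type":"array"},"squeeze":{"type":"number"}},"required":["deltas"]}

```bash
mkdir -p pics; python3 - <<'E'
from cell import *
import cv2,numpy as np
for n in("side","top"):
    cv2.imwrite(f"pics/{n}0.png",cv2.cvtColor(get_image(n),cv2.COLOR_RGB2BGR))
    c=camera_info(n);print(n,c)
s=get_state();print(s)
E
```

```text
side {'K': array([[526.28734273,   0.        , 281.99961038],
       [  0.        , 526.28734273, 199.93933857],
       [  0.        ,   0.        ,   1.        ]]), 'xyz': array([309.88983653, 835.63695838, 792.1748199 ]), 'rotation': array([ 0.18250013, -1.3152609 , -2.59673399])}
top {'K': array([[487.64923518,   0.        , 283.19536381],
       [  0.        , 487.64923518, 211.6121871 ],
       [  0.        ,   0.        ,   1.        ]]), 'xyz': array([ 283.6029698 ,  -79.91103083, 1300.03793142]), 'rotation': array([ 0.18600464, -0.18425289, -1.5762583 ])}
{'clock': 0.1, 'qpos': array([-1.19402913e+00,  2.13304729e-01, -3.49823538e-02,  1.32347743e+00,
        1.85470164e-05,  1.57080992e+00]), 'joint_vel': array([-0.00074326, -0.00148105,  0.00140007, -0.00040706, -0.00127154,
       -0.000572  ]), 'joint_torque': array([ 8.17617329e-04, -6.87246037e+01,  4.87808454e+01,  1.21158690e-02,
        5.68079054e-05,  2.39793712e-05]), 'position': array([ 183.91452599, -464.81197267,  404.27221982]), 'ee_rot': array([-3.08507865e+00, -5.88130503e-01,  2.56120660e-04]), 'ft_force': array([ 0.38930795, -0.18001581, -0.06044861]), 'wrist_torque': array([-0.00799259,  0.01528393, -0.05862073]), 'width': 85.3252111895556}
```

View pics/side0.png

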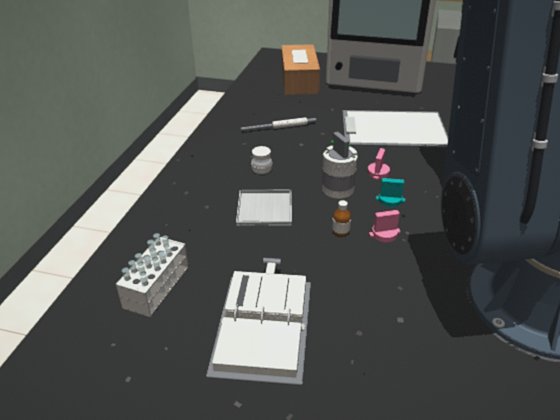

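View pics/top0.png

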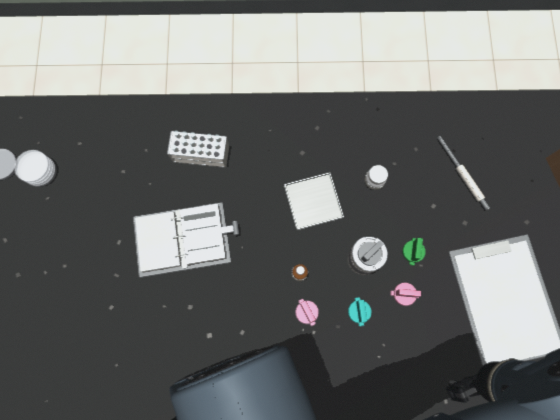

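The candidates for the lid, in top-view pixels, are grey in the canister (370,255), green (415,250), pink (307,312) and (405,294), and turquoise (360,311). The grey one in the canister's mouth is the one that fits. I'll confirm it in an enlarged mosaic together with the binder.

```bash
cat > h.py <<'E'
import numpy as np,cv2
from scipy.spatial.transform import Rotation as R
from cell import *
def cam(n):
    c=camera_info(n);return c["K"],np.array(c["xyz"]),R.from_rotvec(c["rotation"]).as_matrix()
def ray(n,p):
    K,o,M=cam(n);d=np.linalg.inv(K)@[p[0],p[1],1];return o,M@(d*[1,-1,-1])
def onz(n,p,z):
    o,d=ray(n,p);return o+d*(z-o[2])/d[2]
def tri(a,b):  # a side px, b top px
    (o,d),(q,e)=ray("side",a),ray("top",b);s=np.linalg.lstsq(np.c_[d,-e],q-o,rcond=None)[0]
    x,y=o+s[0]*d,q+s[1]*e;return (x+y)/2,np.linalg.norm(x-y)
def proj(n,P):
    K,o,M=cam(n);c=(np.atleast_2d(P)-o)@M*[1,-1,-1];u=c@K.T;return u[:,:2]/u[:,2:]
E
python3 - <<'E'
import cv2,numpy as np
t=cv2.imread("pics/top0.png");s=cv2.imread("pics/side0.png")
def crop(im,x,y,w,h,k):return cv2.resize(im[y:y+h,x:x+w],None,fx=k,fy=k,interpolation=cv2.INTER_CUBIC)
m=np.zeros((600,800,3),np.uint8)
m[:300,:400]=crop(t,345,225,50,37,8.0)[:300,:400] if 0 else cv2.resize(t[225:285,330:410],(400,300),interpolation=cv2.INTER_CUBIC)
m[:300,400:]=cv2.resize(s[130:205,300:400],(400,300),interpolation=cv2.INTER_CUBIC)
m[300:,:400]=cv2.resize(t[195:285,125:245],(400,300),interpolation=cv2.INTER_CUBIC)
m[300:,400:]=cv2.resize(s[255:390,190:370],(400,300),interpolation=cv2.INTER_CUBIC)
cv2.imwrite("pics/mos.png",m)
E
```

```text
(no output)
```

View pics/mos.png

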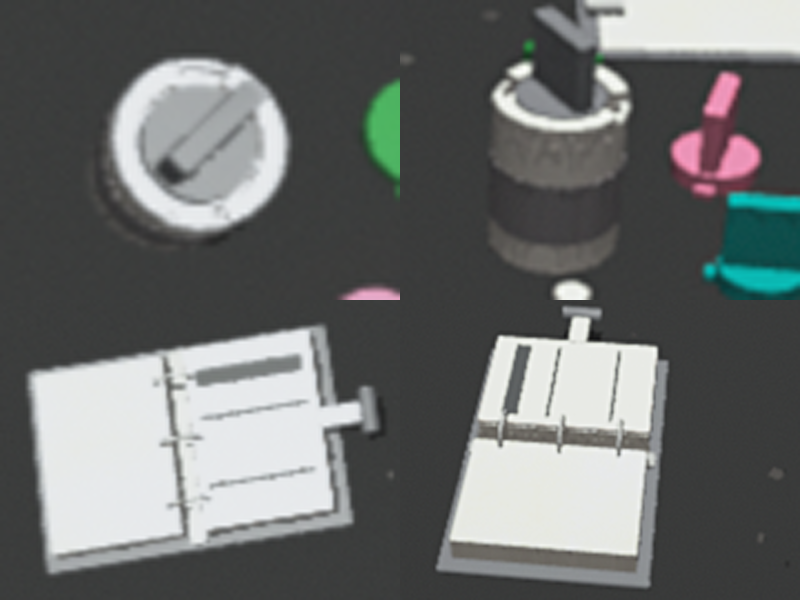

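The crops show the grey lid in the canister (top ~370,254), its bar pointing up-right, and the slots near the top and bottom of the mouth. The barrel is at about (236,228) in top and (272,261) in side. Next I measure them.

```bash
python3 - <<'E'
from h import *
np.set_printoptions(precision=1,suppress=True)
T=lambda x,y:(330+x/5,225+y/5)
S=lambda x,y:(300+(x-400)/4,130+y/4)
BT=lambda x,y:(125+x*.3,195+(y-300)*.3)
BS=lambda x,y:(190+(x-400)*.45,255+(y-300)*.45)
print("barrel",tri(BS(582,312),BT(369,409)), onz("top",BT(369,409),35),onz("side",BS(582,312),35))
print("rings",[tri(BS(*a),BT(*b)) for a,b in(((502,418),(168,382)),((560,422),(177,438)),((621,424),(183,503)))])
for n,L in(("top",[BT(50,572),BT(352,522),BT(323,326)]),("side",[BS(648,585),BS(438,570),BS(667,362)])):
    print(n,[onz(n,p,3) for p in L])
t=cv2.imread("pics/top0.png");s=cv2.imread("pics/side0.png")
def comps(n,im,lo,box,zs):
    x,y,w,h=box;g=cv2.cvtColor(im,cv2.COLOR_BGR2GRAY)[y:y+h,x:x+w]
    cs,_=cv2.findContours((g>lo).astype(np.uint8),cv2.RETR_EXTERNAL,cv2.CHAIN_APPROX_NONE)
    c=max(cs,key=cv2.contourArea)+[x,y];e=cv2.fitEllipse(c);r=cv2.minAreaRect(c)
    print(n,"ell",e,"area",cv2.contourArea(c),"rect",r)
    for z in zs: print("  z",z,onz(n,e[0],z),"box",[onz(n,p,z)[:2] for p in cv2.boxPoints(r)])
comps("top",t,170,(345,230,50,50),[109])
comps("side",s,140,(318,140,45,30),[109])
comps("top",t,90,(275,165,75,70),[12])
comps("side",s,90,(230,183,70,45),[12])
# bar
print("bar ends top",[onz("top",T(*p),157) for p in((172,160),(258,88))])
print("slots",[onz("top",T(*p),109) for p in((228,75),(218,212))],[onz("side",S(*p),109) for p in((511,75),(622,106))])
print("bar tri", tri(S(540,12),T(265,85)),tri(S(583,43),T(170,165)))
E
```

```text
barrel (array([546.4,  46.3,  30.7]), np.float64(1.2209542584957012)) [544.9  45.8  35. ] [545.7  50.7  35. ]
rings [(array([569.7, 204.5,  45.3]), np.float64(5.8018544365658125)), (array([523. , 195.6,  44.3]), np.float64(2.3850930552231877)), (array([471.5, 188.3,  47.9]), np.float64(3.2541019721204463))]
top [array([422.6, 301.6,   3. ]), array([459.3,  61.7,   3. ]), array([621.9,  87.6,   3. ])]
side [array([422.9, 302.8,   3. ]), array([585.5, 330.5,   3. ]), array([459.7,  64.2,   3. ])]
top ell ((369.4773254394531, 253.23150634765625), (32.35898208618164, 34.103214263916016), 126.3647689819336) area 864.5 rect ((369.5, 253.5), (33.0, 33.0), 90.0)
  z 109 [ 461.  -291.3  109. ] box [array([ 502.1, -252.7]), array([ 501. , -334.5]), array([ 419.3, -329.4]), array([ 420.4, -248.9])]
side ell ((338.70001220703125, 156.3689422607422), (11.060330390930176, 32.29148483276367), 93.71083068847656) area 169.5 rect ((339.4862365722656, 157.45411682128906), (34.011226654052734, 10.494647026062012), 9.865806579589844)
  z 109 [ 463.9 -275.7  109. ] box [array([ 501.3, -250.4]), array([ 50
[... 376 characters left out ...]
ay([ 574.8, -245.4]), array([ 539.5, -114.5])]
side ell ((265.003662109375, 206.8802947998047), (38.65121841430664, 67.40239715576172), 88.99662017822266) area 1761.0 rect ((263.5, 207.0), (36.0, 55.0), 90.0)
  z 12 [ 621.4 -155.1   12. ] box [array([ 715.8, -210.8]), array([ 577.7, -245.1]), array([ 542.1, -101.7]), array([668. , -70.2])]
bar ends top [array([ 445.1, -270.4,  157. ]), array([ 478.9, -313. ,  157. ])]
slots [array([ 493.8, -308.3,  109. ]), array([ 426. , -299.5,  109. ])] [array([ 497. , -305.4,  109. ]), array([ 423.5, -285. ,  109. ])]
bar tri (array([ 482.2, -317.9,  149.3]), np.float64(1.065585664943669)) (array([ 445.4, -268.9,  158.8]), np.float64(5.8433633939220035))
```

```bash
cat >> h.py <<'E'
def plan(wps,gd=155):
    """wps: (x,y,z of grasp point, yaw of tool y in deg); prints deltas from the present pose"""
    s=get_state();M=R.from_rotvec(s["ee_rot"]);p=s["position"]
    print("t",s["clock"],"grasp",(p+M.apply([0,0,gd])).round(1),"F",s["ft_force"].round(1),"Tq",s["wrist_torque"].round(2),"w",round(float(s["width"]),1),"yaw",np.degrees(np.arctan2(*M.apply([0,1,0])[1::-1])).round(1),"q",s["qpos"].round(2))
    for x,y,z,w in wps:
        a=np.radians(w);G=R.from_matrix(np.c_[[-np.sin(a),np.cos(a),0],[np.cos(a),np.sin(a),0],[0,0,-1]])
        d=M.inv().apply(np.array([x,y,z+gd])-p);print(d.round(1).tolist(),(M.inv()*G).as_rotvec().round(3).tolist())
E
python3 -c "
from h import *
plan([(546,47,140,8.9),(546,47,100,8.9),(546,47,31,8.9)])"
```

```text
t 0.1 grasp [ 183.9 -464.7  249.3] F [ 0.4 -0.2 -0.1] Tq [-0.01  0.02 -0.06] w 85.3 yaw -68.4 q [-1.19  0.21 -0.03  1.32  0.    1.57]
[525.0, -342.6, 109.6] [-0.001, -0.001, -1.349]
[525.0, -342.6, 149.6] [-0.001, -0.001, -1.349]
[525.0, -342.5, 218.6] [-0.001, -0.001, -1.349]
```

send_rows:
  deltas:
    - [[52,-34,0],[0,0,-0.135],1]
    - [[105,-68,0],[0,0,-0.27],1]
    - [[157,-103,0],[0,0,-0.405],1]
    - [[210,-137,0],[0,0,-0.54],1]
    - [[262,-171,0],[0,0,-0.675],1]
    - [[315,-205,0],[0,0,-0.81],1]
    - [[367,-240,0],[0,0,-0.945],1]
    - [[420,-274,10],[0,0,-1.08],1]
    - [[472,-308,30],[0,0,-1.215],1]
    - [[525,-342.5,60],[0,0,-1.349],1]
  squeeze: 40

```text
clock: 1.35
position: [540.3, 39.4, 349.6]
ee_rot: [-2.037, -2.392, -0.002]
ft_force: [0.5, -0.3, 0.5]
width: 85.2
```

```bash
python3 -c "
from h import *
plan([(546,47,100,8.9),(546,47,31,8.9)])"
```

```text
t 1.35 grasp [540.4  39.6 194.6] F [ 0.5 -0.3  0.5] Tq [-0.09 -0.04 -0.02] w 85.2 yaw 9.2 q [ 0.07  0.31 -0.04  1.22  0.    1.48]
[6.5, 6.7, 94.6] [0.001, -0.001, 0.005]
[6.4, 6.7, 163.6] [0.001, -0.001, 0.005]
```

send_rows:
  deltas:
    - [[6.5,6.7,30],[0,0,0.005],1]
    - [[6.5,6.7,60],[0,0,0.005],1]
    - [[6.5,6.7,90],[0,0,0.005],1]
    - [[6.5,6.7,110],[0,0,0.005],1]
    - [[6.5,6.7,110],[0,0,0.005],1]

```text
clock: 1.98
position: [545.2, 47.0, 238.2]
ee_rot: [-2.041, -2.385, 0.002]
ft_force: [-0.4, 0.9, -0.2]
width: 85.5
```

```bash
python3 - <<'E'
from h import *
plan([(546,47,31,8.9)])
t=cv2.cvtColor(get_image("top"),cv2.COLOR_RGB2BGR);s=cv2.cvtColor(get_image("side"),cv2.COLOR_RGB2BGR)
cv2.imwrite("pics/g1.png",np.hstack([cv2.resize(t[190:280,160:280],(400,300)),cv2.resize(s[200:305,200:340],(400,300))]))
E
```

```text
t 1.975 grasp [544.8  47.1  83.2] F [-0.4  0.9 -0.2] Tq [ 0.03 -0.04 -0.02] w 85.5 yaw 8.9 q [ 0.09  0.4  -0.21  0.96  0.    1.5 ]
[-0.1, 0.9, 52.2] [-0.002, -0.001, -0.0]
```

View pics/g1.png

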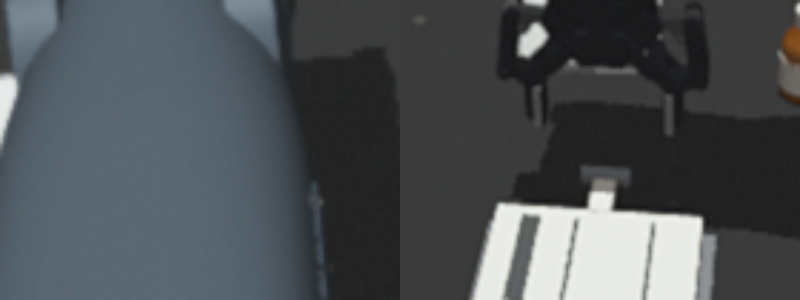

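The side view shows the open fingers centred over the barrel (barrel at crop 605,175, fingers at 537 and 670). I'll lower and close.

send_rows:
  deltas:
    - [[0,1,20],[0,0,0],1]
    - [[0,1,40],[0,0,0],1]
    - [[0,1,52],[0,0,0],1]
    - [[0,1,52],[0,0,0],1]
    - [[0,1,52],[0,0,0],0.2]
    - [[0,1,52],[0,0,0],0.2]
    - [[0,1,52],[0,0,0],0.2]
    - [[0,1,52],[0,0,0],0.2]
    - [[0,1,52],[0,0,0],0.2]
  squeeze: 40

```text
clock: 3.2
position: [546.4, 47.1, 188.7]
ee_rot: [-2.043, -2.386, -0.0]
ft_force: [-10.5, -2.3, 16.0]
width: 35.1
```

```bash
python3 - <<'E'
from h import *
w=[]
a0=np.radians(8.9)
for th in range(18,181,18):
    t=np.radians(th);r=-150*np.cos(t);w.append((522.6-r*np.sin(a0),195.5+r*np.cos(a0),30+150*np.sin(t),8.9))
plan([(546,47,31,8.9)]+w)
E
```

```text
t 3.2 grasp [546.3  47.1  33.7] F [-10.5  -2.3  16. ] Tq [-0.43  2.3  -0.12] w 35.1 yaw 8.9 q [ 0.09  0.45 -0.28  0.85  0.    1.5 ]
[0.0, -0.4, 2.7] [-0.0, -0.001, -0.001]
[7.7, -0.6, -42.6] [-0.0, -0.001, -0.001]
[29.0, -0.6, -84.4] [-0.0, -0.001, -0.001]
[62.2, -0.6, -117.6] [-0.0, -0.001, -0.001]
[104.1, -0.7, -138.9] [-0.0, -0.001, -0.001]
[150.4, -0.7, -146.2] [-0.0, -0.001, -0.001]
[196.8, -0.7, -138.8] [-0.0, -0.001, -0.001]
[238.6, -0.7, -117.5] [-0.0, -0.001, -0.001]
[271.7, -0.7, -84.3] [-0.0, -0.001, -0.001]
[293.0, -0.7, -42.5] [-0.0, -0.001, -0.001]
[300.3, -0.7, 3.9] [-0.0, -0.001, -0.001]
```

send_rows:
  deltas:
    - [[2,-0.5,-20],[0,0,0],0.2]
    - [[7.7,-0.6,-43],[0,0,0],0.2]
    - [[16.5,-0.6,-64],[0,0,0],0.2]
    - [[29,-0.6,-84.5],[0,0,0],0.2]
    - [[44.3,-0.6,-102.5],[0,0,0],0.2]
    - [[62.2,-0.6,-117.6],[0,0,0],0.2]
    - [[82.2,-0.6,-130],[0,0,0],0.2]
    - [[104.1,-0.7,-139],[0,0,0],0.2]
    - [[127,-0.7,-144.4],[0,0,0],0.2]
    - [[150.4,-0.7,-146.2],[0,0,0],0.2]

```text
clock: 4.45
position: [522.5, 196.7, 336.1]
ee_rot: [2.043, 2.386, 0.002]
ft_force: [4.1, -1.8, -0.8]
width: 34.6
```

```bash
python3 - <<'E'
from h import *
w=[]
a0=np.radians(8.9)
for th in range(90,181,9):
    t=np.radians(th);r=-150*np.cos(t);w.append((522.6-r*np.sin(a0),195.5+r*np.cos(a0),31+150*np.sin(t),8.9))
plan(w)
s=cv2.cvtColor(get_image("side"),cv2.COLOR_RGB2BGR)
cv2.imwrite("pics/g2.png",s)
E
```

```text
t 4.45 grasp [522.6 196.8 181.1] F [ 4.1 -1.8 -0.8] Tq [-0.45 -0.75 -0.03] w 34.6 yaw 8.9 q [ 0.36  0.35 -0.02  1.2   0.    1.78]
[-1.2, -0.0, 0.1] [0.001, -0.001, -0.001]
[22.2, -0.1, 1.9] [0.001, -0.001, -0.001]
[45.1, -0.1, 7.5] [0.001, -0.001, -0.001]
[66.9, -0.1, 16.5] [0.001, -0.001, -0.001]
[86.9, -0.1, 28.8] [0.001, -0.001, -0.001]
[104.8, -0.1, 44.1] [0.001, -0.001, -0.001]
[120.1, -0.2, 62.0] [0.001, -0.001, -0.001]
[132.4, -0.2, 82.1] [0.001, -0.001, -0.001]
[141.4, -0.2, 103.8] [0.001, -0.001, -0.001]
[146.8, -0.2, 126.7] [0.001, -0.001, -0.001]
[148.7, -0.3, 150.2] [0.001, -0.001, -0.001]
```

View pics/g2.png

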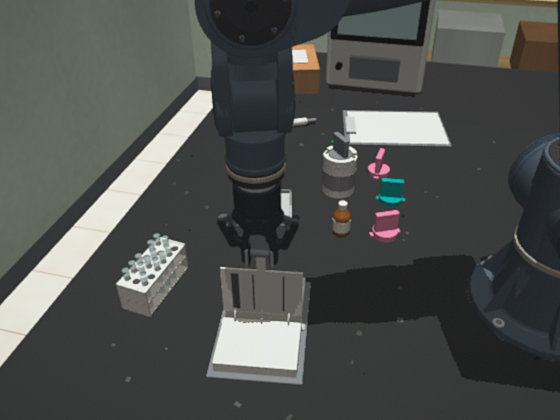

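The leaf stands upright in the grip (side ~262,290). I'll carry on to the left.

send_rows:
  deltas:
    - [[22.2,0,2],[0,0,0],0.2]
    - [[45,0,7.5],[0,0,0],0.2]
    - [[67,0,16.5],[0,0,0],0.2]
    - [[87,0,28.8],[0,0,0],0.2]
    - [[104.8,0,44],[0,0,0],0.2]
    - [[120,0,62],[0,0,0],0.2]
    - [[132.4,0,82],[0,0,0],0.2]
    - [[141.4,0,103.8],[0,0,0],0.2]
    - [[146.8,0,126.7],[0,0,0],0.2]
    - [[148.7,0,146],[0,0,0],0.2]

```text
clock: 5.75
position: [499.0, 347.4, 189.6]
ee_rot: [-2.039, -2.388, -0.005]
ft_force: [2.6, 3.3, 2.0]
width: 34.6
```

send_rows:
  deltas:
    - [[0,0,2],[0,0,0],0.2]
    - [[0,0,2],[0,0,0],0.2]
    - [[0,0,2],[0,0,0],0.2]

```text
clock: 6.12
position: [499.0, 347.5, 187.6]
ee_rot: [-2.039, -2.388, -0.005]
ft_force: [2.7, -2.4, 2.1]
width: 34.8
```

```bash
python3 - <<'E'
from h import *
plan([(499.4,343.7,31,8.9)])
s=cv2.cvtColor(get_image("side"),cv2.COLOR_RGB2BGR)
cv2.imwrite("pics/g3.png",s[150:420,100:460])
E
```

```text
t 6.125 grasp [499.2 348.   32.6] F [ 2.7 -2.4  2.1] Tq [-0.73 -0.54 -0.  ] w 34.8 yaw 9.0 q [ 0.61  0.55 -0.1   0.91  0.    2.02]
[-3.8, -0.2, 1.6] [0.002, -0.003, 0.002]
```

View pics/g3.png

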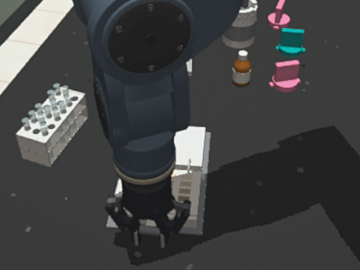

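The chart leaf lies on the left block with its patches visible. I'll release and rise.

send_rows:
  deltas:
    - [[0,0,0],[0,0,0],0.75]
    - [[0,0,0],[0,0,0],0.75]
    - [[0,0,0],[0,0,0],0.75]
    - [[0,0,-10],[0,0,0],0.75]
    - [[0,0,-40],[0,0,0],0.75]
    - [[0,0,-90],[0,0,0],0.75]
    - [[0,0,-140],[0,0,0],0.75]
    - [[0,0,-190],[0,0,0],0.75]
    - [[0,0,-210],[0,0,0],0.75]

```text
clock: 7.3
position: [498.8, 346.8, 401.8]
ee_rot: [2.04, 2.389, 0.012]
ft_force: [0.0, -0.5, 0.3]
width: 64.3
```

```bash
python3 -c "
from h import *
plan([(461.5,-291.5,240,38.4)])"
```

```text
t 7.3 grasp [499.6 347.7 246.8] F [ 0.  -0.5  0.3] Tq [ 0.07 -0.01 -0.02] w 64.3 yaw 9.0 q [0.61 0.44 0.27 1.4  0.   2.02]
[-624.6, -136.8, 2.8] [0.007, -0.003, -0.513]
```

send_rows:
  deltas:
    - [[-50,-11,0],[0,0,-0.05],0.75]
    - [[-100,-22,0],[0,0,-0.1],0.75]
    - [[-150,-33,0],[0,0,-0.15],0.75]
    - [[-200,-44,0],[0,0,-0.2],0.75]
    - [[-250,-55,0],[0,0,-0.25],0.75]
    - [[-300,-66,0],[0,0,-0.3],0.75]
    - [[-350,-76,0],[0,0,-0.35],0.75]
    - [[-370,-80,0],[0,0,-0.4],0.75]
    - [[-370,-80,0],[0,0,-0.45],0.75]

```text
clock: 8.43
position: [477.3, -32.7, 400.2]
ee_rot: [1.456, 2.781, 0.012]
ft_force: [-0.2, 0.6, -0.1]
width: 64.2
```

```bash
python3 - <<'E'
from h import *
plan([(461.5,-291.5,240,38.4)])
t=cv2.cvtColor(get_image("top"),cv2.COLOR_RGB2BGR);s=cv2.cvtColor(get_image("side"),cv2.COLOR_RGB2BGR)
cv2.imwrite("pics/t4.png",t);cv2.imwrite("pics/s4.png",s)
f=lambda im,y,h,x,w:cv2.resize(im[y:y+h,x:x+w],(400,300),interpolation=cv2.INTER_CUBIC)
cv2.imwrite("pics/m4.png",np.vstack([np.hstack([f(t,230,48,338,64),f(s,135,45,310,60)]),np.hstack([f(t,195,90,100,120),f(s,255,135,190,180)])]))
E
```

```text
t 8.425 grasp [478.2 -31.8 245.2] F [-0.2  0.6 -0.1] Tq [ 0.02  0.01 -0.02] w 64.2 yaw 34.7 q [-0.07  0.17 -0.1   1.3   0.01  0.89]
[-203.7, -160.6, 3.6] [0.008, -0.001, -0.064]
```

View pics/m4.png

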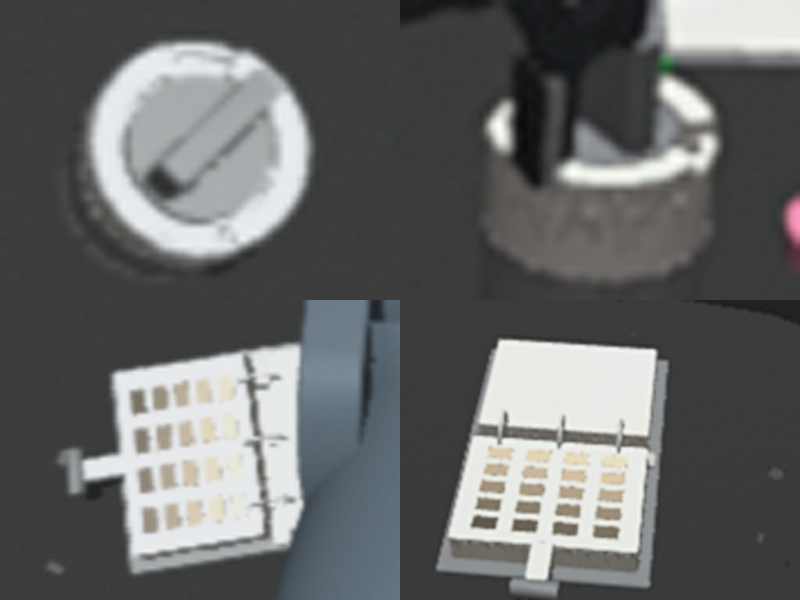

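The leaf is flat with the chart up (top crop ~190,450). In the canister view, the slot marks near (213,55) and (225,235) put its x axis at about -8°, and the bar is at about -51°. I'll go over the lid.

send_rows:
  deltas:
    - [[-50,-40,0],[0,0,-0.03],0.75]
    - [[-100,-80,0],[0,0,-0.05],0.75]
    - [[-150,-120,0],[0,0,-0.075],0.75]
    - [[-185,-145,0],[0.008,0,-0.075],0.75]
    - [[-203.7,-160.6,4],[0.008,0,-0.075],0.75]
    - [[-203.7,-160.6,30],[0.008,0,-0.075],0.75]
    - [[-203.7,-160.6,40],[0.008,0,-0.075],0.75]
    - [[-203.7,-160.6,40],[0.008,0,-0.075],0.75]

```text
clock: 9.52
position: [462.0, -289.6, 358.4]
ee_rot: [-1.349, -2.835, -0.002]
ft_force: [0.9, 0.3, 0.1]
width: 64.0
```

```bash
python3 - <<'E'
from h import *
plan([(461.5,-291.5,134,39)])
t=cv2.cvtColor(get_image("top"),cv2.COLOR_RGB2BGR);s=cv2.cvtColor(get_image("side"),cv2.COLOR_RGB2BGR)
f=lambda im,y,h,x,w:cv2.resize(im[y:y+h,x:x+w],(400,300),interpolation=cv2.INTER_CUBIC)
cv2.imwrite("pics/m5.png",np.hstack([f(t,200,90,330,120),f(s,90,90,290,120)]))
E
```

```text
t 9.525 grasp [ 461.8 -289.4  203.4] F [0.9 0.3 0.1] Tq [ 0.02 -0.03 -0.03] w 64.0 yaw 39.1 q [-0.56  0.32 -0.01  1.24  0.    0.33]
[-1.3, -1.6, 69.4] [0.0, -0.002, 0.002]
```

View pics/m5.png

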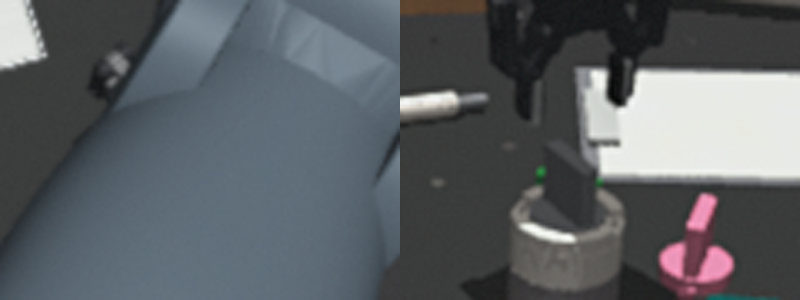

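The fingers straddle the bar (side crop 525–620 around bar at 570). I'll lower and grip.

send_rows:
  deltas:
    - [[-1.3,-1.6,20],[0,0,0],0.75]
    - [[-1.3,-1.6,40],[0,0,0],0.75]
    - [[-1.3,-1.6,58],[0,0,0],0.75]
    - [[-1.3,-1.6,68],[0,0,0],0.75]
    - [[-1.3,-1.6,68],[0,0,0],0.6]
    - [[-1.3,-1.6,68],[0,0,0],0.3]
    - [[-1.3,-1.6,68],[0,0,0],0]
    - [[-1.3,-1.6,68],[0,0,0],0]
    - [[-1.3,-1.6,68],[0,0,0],0]
    - [[-1.3,-1.6,68],[0,0,0],0]
  squeeze: 40

```text
clock: 10.88
position: [462.1, -291.9, 292.1]
ee_rot: [1.35, 2.836, 0.001]
ft_force: [-0.1, 0.2, 5.7]
width: 13.8
```

```bash
python3 -c "
from h import *
plan([(461.5,-291.5,136,39)])"
```

```text
t 10.875 grasp [ 462.3 -291.9  137.1] F [-0.1  0.2  5.7] Tq [ 0.15  0.16 -0.09] w 13.8 yaw 39.1 q [-0.56  0.35 -0.13  1.08  0.    0.32]
[0.7, -0.2, 1.1] [0.001, 0.001, 0.002]
```

send_rows:
  deltas:
    - [[0,0,0],[0,0,-0.1],0]
    - [[0,0,0],[0,0,-0.2],0]
    - [[0,0,0],[0,0,-0.3],0]
    - [[0,0,0],[0,0,-0.4],0]
    - [[0,0,0],[0,0,-0.5],0]
    - [[0,0,0],[0,0,-0.6],0]
    - [[0,0,0],[0,0,-0.68],0]
    - [[0,0,0],[0,0,-0.74],0]
    - [[0,0,0],[0,0,-0.74],0]
    - [[0,0,0],[0,0,-0.74],0]

```text
clock: 12.12
position: [462.1, -291.9, 292.1]
ee_rot: [0.235, 3.132, 0.0]
ft_force: [0.0, 0.1, -0.4]
width: 13.6
```

```bash
python3 -c "
from h import *
plan([(461.5,-291.5,136,82)])
print(get_state()['joint_torque'].round(3))"
```

```text
t 12.125 grasp [ 462.3 -291.9  137.1] F [ 0.   0.1 -0.4] Tq [-0.02  0.1   0.03] w 13.6 yaw 81.4 q [-0.56  0.35 -0.13  1.08  0.   -0.41]
[0.6, 0.3, 1.1] [0.0, 0.001, -0.01]
[ 8.6000e-02 -7.9434e+01  4.6827e+01 -5.9000e-02  6.6000e-02 -4.3000e-02]
```

send_rows:
  deltas:
    - [[0,0,0],[0,0,-0.04],0]
    - [[0,0,0],[0,0,-0.08],0]
    - [[0,0,0],[0,0,-0.08],0]

```text
clock: 12.5
position: [462.1, -291.9, 292.1]
ee_rot: [0.111, 3.138, 0.0]
ft_force: [0.3, -0.7, -1.1]
width: 13.8
```

```bash
python3 -c "
from h import *
plan([])"
```

```text
t 12.5 grasp [ 462.3 -291.9  137.1] F [ 0.3 -0.7 -1.1] Tq [-0.02  0.02 -0.03] w 13.8 yaw 85.9 q [-0.56  0.35 -0.13  1.08  0.   -0.49]
```

send_rows:
  deltas:
    - [[0,0,0],[0,0,-0.04],0]
    - [[0,0,0],[0,0,-0.08],0]
    - [[0,0,0],[0,0,-0.08],0]

```text
clock: 12.88
position: [462.1, -291.9, 292.1]
ee_rot: [-0.012, 3.14, 0.0]
ft_force: [0.8, 1.4, -0.1]
width: 13.7
```

```bash
python3 -c "
from h import *
plan([])"
```

```text
t 12.875 grasp [ 462.2 -291.9  137.1] F [ 0.8  1.4 -0.1] Tq [0.15 0.06 0.  ] w 13.7 yaw 90.4 q [-0.56  0.35 -0.13  1.08  0.   -0.57]
```

send_rows:
  deltas:
    - [[0,0,0],[0,0,-0.04],0]
    - [[0,0,0],[0,0,-0.08],0]
    - [[0,0,0],[0,0,-0.08],0]

```text
clock: 13.25
position: [461.8, -291.2, 292.2]
ee_rot: [-0.135, 3.138, 0.004]
ft_force: [-1.7, 9.4, 6.2]
width: 13.8
```

```bash
python3 -c "
from h import *
plan([])"
```

```text
t 13.25 grasp [ 462.  -290.8  137.2] F [-1.7  9.4  6.2] Tq [ 1.95  0.46 -1.06] w 13.8 yaw 94.9 q [-0.56  0.35 -0.14  1.08  0.   -0.65]
```

send_rows:
  deltas:
    - [[0,0,0],[0,0,-0.04],0]
    - [[0,0,0],[0,0,-0.08],0]
    - [[0,0,0],[0,0,-0.08],0]

```text
clock: 13.62
position: [461.6, -291.0, 292.5]
ee_rot: [-0.255, 3.13, 0.005]
ft_force: [-3.0, 4.9, 6.1]
width: 13.8
```

```bash
python3 - <<'E'
from h import *
plan([])
t=cv2.cvtColor(get_image("top"),cv2.COLOR_RGB2BGR);s=cv2.cvtColor(get_image("side"),cv2.COLOR_RGB2BGR)
f=lambda im,y,h,x,w:cv2.resize(im[y:y+h,x:x+w],(400,300),interpolation=cv2.INTER_CUBIC)
a=cv2.imread("pics/side0.png")
cv2.imwrite("pics/m6.png",np.hstack([f(a,135,45,310,60),f(s,135,45,310,60)]))
E
```

```text
t 13.625 grasp [ 461.7 -290.5  137.5] F [-3.   4.9  6.1] Tq [ 1.17  0.47 -1.89] w 13.8 yaw 99.3 q [-0.56  0.35 -0.14  1.08  0.   -0.73]
```

The stop is felt between yaw 91° and 95°. I'll unwind until the torque vanishes, then back off about 6° more.

send_rows:
  deltas:
    - [[0,0,0],[0,0,0.04],0]
    - [[0,0,0],[0,0,0.08],0]
    - [[0,0,0],[0,0,0.08],0]

```text
clock: 14.1
position: [461.6, -291.1, 292.5]
ee_rot: [-0.126, 3.138, 0.005]
ft_force: [-0.1, 0.3, -0.7]
width: 13.6
```

```bash
python3 -c "
from h import *
plan([])"
```

```text
t 14.1 grasp [ 461.8 -290.6  137.5] F [-0.1  0.3 -0.7] Tq [ 0.06 -0.06 -0.5 ] w 13.6 yaw 94.6 q [-0.56  0.35 -0.14  1.08  0.   -0.64]
```

send_rows:
  deltas:
    - [[0,0,0],[0,0,0.035],0]
    - [[0,0,0],[0,0,0.035],0]

```text
clock: 14.35
position: [461.6, -291.1, 292.5]
ee_rot: [-0.07, 3.14, 0.005]
ft_force: [0.1, 0.7, -2.1]
width: 13.5
```

```bash
python3 -c "
from h import *
plan([(462.2,-291.9,137.1,86)])"
```

```text
t 14.35 grasp [ 461.8 -290.6  137.5] F [ 0.1  0.7 -2.1] Tq [ 0.04 -0.03 -0.01] w 13.5 yaw 92.6 q [-0.56  0.35 -0.14  1.08  0.   -0.61]
[-0.6, -0.9, 0.4] [0.003, 0.001, 0.114]
```

send_rows:
  deltas:
    - [[-0.3,-0.5,0],[0.003,0,0.05],0]
    - [[-0.6,-0.9,0],[0.003,0,0.105],0]
    - [[-0.6,-0.9,0],[0.003,0,0.105],0]
    - [[-0.6,-0.9,-3],[0.003,0,0.105],0]
    - [[-0.6,-0.9,-5],[0.003,0,0.105],0]
    - [[-0.6,-0.9,-5],[0.003,0,0.105],0]
  squeeze: 60

```text
clock: 15.1
position: [462.3, -292.0, 297.7]
ee_rot: [0.094, 3.139, -0.0]
ft_force: [0.1, -0.0, -1.9]
width: 13.1
```

```bash
python3 -c "
from h import *
plan([(462.2,-291.9,180,86)])"
```

```text
t 15.1 grasp [ 462.5 -292.   142.7] F [ 0.1 -0.  -1.9] Tq [ 0.   -0.02 -0.01] w 13.1 yaw 86.6 q [-0.56  0.35 -0.12  1.1   0.   -0.5 ]
[0.0, 0.1, -37.3] [-0.0, 0.001, 0.01]
```

send_rows:
  deltas:
    - [[0,0,-3],[0,0,0],0]
    - [[0,0,-6],[0,0,0],0]
    - [[0,0,-9],[0,0,0],0]
    - [[0,0,-9],[0,0,0],0]

```text
clock: 15.6
position: [462.4, -292.0, 307.0]
ee_rot: [0.094, 3.138, -0.001]
ft_force: [-0.2, 0.2, -1.8]
width: 13.4
```

```bash
python3 -c "
from h import *
plan([(462.2,-291.9,215,86),(622,-161,215,86)])"
```

```text
t 15.6 grasp [ 462.6 -292.1  152. ] F [-0.2  0.2 -1.8] Tq [0.04 0.01 0.02] w 13.4 yaw 86.6 q [-0.56  0.34 -0.11  1.12  0.   -0.5 ]
[0.1, 0.1, -63.0] [-0.0, 0.002, 0.01]
[-151.6, 140.3, -62.7] [-0.0, 0.002, 0.01]
```

send_rows:
  deltas:
    - [[0,0,-10],[0,0,0],0]
    - [[0,0,-25],[0,0,0],0]
    - [[0,0,-45],[0,0,0],0]
    - [[0,0,-55],[0,0,0],0]
    - [[-30,28,-55],[0,0,0],0]
    - [[-60,56,-55],[0,0,0],0]
    - [[-90,84,-55],[0,0,0],0]
    - [[-120,112,-55],[0,0,0],0]
    - [[-145,134,-55],[0,0,0],0]
    - [[-151.6,140.3,-55],[0,0,0],0]

```text
clock: 16.85
position: [623.1, -159.7, 362.0]
ee_rot: [0.091, 3.139, -0.0]
ft_force: [-0.4, 0.5, -1.0]
width: 13.8
```

```bash
python3 - <<'E'
from h import *
plan([(622,-161,100,86),(622,-161,43,86)])
s=cv2.cvtColor(get_image("side"),cv2.COLOR_RGB2BGR)
cv2.imwrite("pics/s7.png",np.hstack([cv2.resize(s[80:230,200:400],(800,600))]))
E
```

```text
t 16.85 grasp [ 623.3 -159.8  207. ] F [-0.4  0.5 -1. ] Tq [ 0.01  0.02 -0.  ] w 13.8 yaw 86.7 q [-0.25  0.53  0.31  1.35  0.   -0.19]
[1.2, -1.3, 107.0] [-0.0, 0.002, 0.012]
[1.3, -1.3, 164.0] [-0.0, 0.002, 0.012]
```

View pics/s7.png

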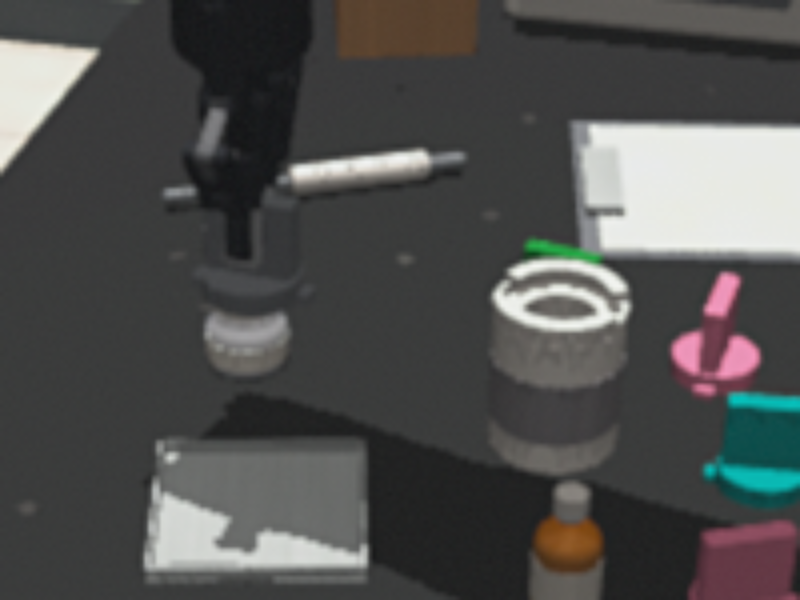

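The lid is held level and the canister is empty. The tray is below (side crop 150–365 × 440–575). I'll lower it.

send_rows:
  deltas:
    - [[1.2,-1.3,30],[0,0,0],0]
    - [[1.2,-1.3,60],[0,0,0],0]
    - [[1.2,-1.3,90],[0,0,0],0]
    - [[1.2,-1.3,115],[0,0,0],0]
    - [[1.2,-1.3,135],[0,0,0],0]
    - [[1.2,-1.3,147],[0,0,0],0]
    - [[1.2,-1.3,155],[0,0,0],0]
    - [[1.2,-1.3,158],[0,0,0],0]
    - [[1.2,-1.3,158],[0,0,0],0]

```text
clock: 18.02
position: [622.1, -161.1, 204.4]
ee_rot: [0.092, 3.138, -0.0]
ft_force: [0.0, -0.4, -1.9]
width: 13.4
```

```bash
python3 -c "
from h import *
plan([(622,-161,45,86)])"
```

```text
t 18.025 grasp [ 622.4 -161.2   49.4] F [ 0.  -0.4 -1.9] Tq [ 0.02 -0.03  0.01] w 13.4 yaw 86.7 q [-0.25  0.6   0.03  1.    0.   -0.2 ]
[0.1, 0.1, 4.4] [-0.0, 0.002, 0.011]
```

send_rows:
  deltas:
    - [[0,0,1.5],[0,0,0],0]
    - [[0,0,3],[0,0,0],0]
    - [[0,0,4],[0,0,0],0]
    - [[0,0,4.5],[0,0,0],0]
    - [[0,0,4.5],[0,0,0],0]

```text
clock: 18.65
position: [622.2, -161.1, 200.2]
ee_rot: [0.092, 3.138, -0.0]
ft_force: [-1.1, 0.7, 4.0]
width: 13.4
```

```bash
python3 -c "
from h import *
plan([(622,-161,45,86)])"
```

```text
t 18.65 grasp [ 622.6 -161.2   45.2] F [-1.1  0.7  4. ] Tq [0.15 0.48 0.01] w 13.4 yaw 86.7 q [-0.25  0.61  0.03  0.99  0.   -0.2 ]
[0.2, 0.1, 0.2] [-0.0, 0.002, 0.011]
```

Contact at the expected height. I'll let go, rise and back away.

send_rows:
  deltas:
    - [[0,0,0],[0,0,0],0.3]
    - [[0,0,0],[0,0,0],0.6]
    - [[0,0,0],[0,0,0],0.6]
    - [[0,0,-10],[0,0,0],0.6]
    - [[0,0,-40],[0,0,0],0.6]
    - [[0,0,-80],[0,0,0],0.6]
    - [[0,0,-130],[0,0,0],0.6]
    - [[0,0,-180],[0,0,0],0.6]
    - [[150,0,-200],[0,0,0],0.6]
    - [[200,0,-200],[0,0,0],0.6]

```text
clock: 19.9
position: [496.8, -153.8, 394.7]
ee_rot: [0.091, 3.136, -0.002]
ft_force: [-0.6, -1.8, 1.2]
width: 51.2
```

```bash
python3 - <<'E'
from h import *
plan([])
print(proj("top",[[622,-161,10]]))
t=cv2.cvtColor(get_image("top"),cv2.COLOR_RGB2BGR);s=cv2.cvtColor(get_image("side"),cv2.COLOR_RGB2BGR)
f=lambda im,y,h,x,w:cv2.resize(im[y:y+h,x:x+w],(400,300),interpolation=cv2.INTER_CUBIC)
cv2.imwrite("pics/m8.png",np.vstack([np.hstack([f(t,110,315,0,420),f(s,105,300,80,400)]),np.hstack([f(t,155,90,260,120),f(s,140,90,205,120)])]))
E
```

```text
t 19.9 grasp [ 497.5 -153.9  239.7] F [-0.6 -1.8  1.2] Tq [-0.04  0.01  0.01] w 51.2 yaw 86.7 q [-0.3   0.25 -0.01  1.3   0.   -0.24]
[[312.48282786 200.90126983]]
```

View pics/m8.png

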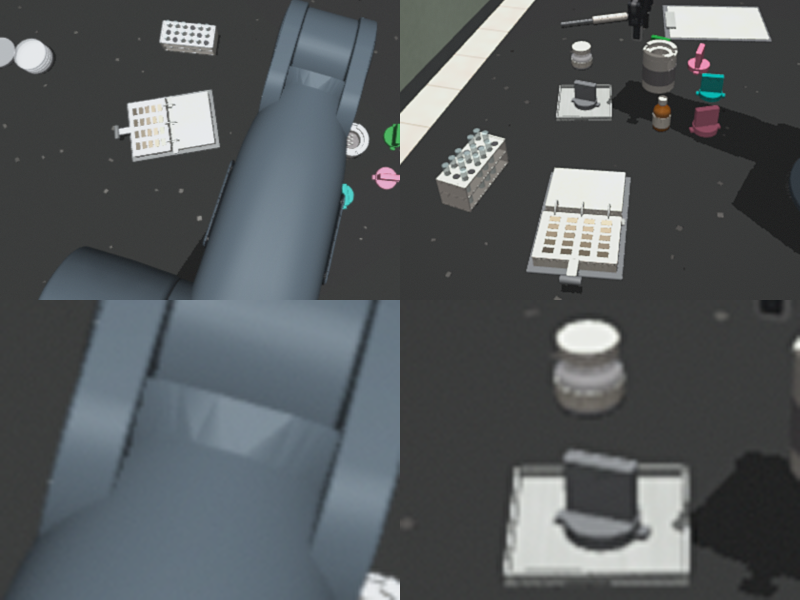

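The lid stands upright and flat inside the tray (crop 600,500), the leaf is flat with its chart up, and the bystanders are where they were. I'll let the arm settle and hand in.

send_rows:
  deltas:
    - [[0,0,0],[0,0,0],0.6]
    - [[0,0,0],[0,0,0],0.6]
    - [[0,0,0],[0,0,0],0.6]

```text
clock: 20.38
position: [493.1, -153.2, 394.2]
ee_rot: [0.093, 3.14, 0.0]
ft_force: [0.1, 0.3, 0.2]
width: 51.1
```

```bash
python3 -c "
from cell import *
s=get_state();print(s['clock'],s['ft_force'],abs(s['joint_vel']).max());print(finish_job())"
```

```text
20.375 [0.14715122 0.27779494 0.15054005] 0.006522554563456605
the job is handed in; nothing more can be done
None
```

The job is done and handed in at 20.4 s of the 64 s allowed. `finish_job` gives no verdict.

- **Leaf:** I pinched it by its barrel and swung it over the rings. It now lies flat on the left block with its patch chart up.
- **Lid:** I turned it anticlockwise until it met the stop, backed off about 6° and lifted it out without resistance. I lowered it into the tray until it touched (about 4 N) and then let go.

**Last checks:**
- The side view shows the lid upright and flat near the middle of the tray, with the bottle, jar and rack where they stood by eye; I did not measure them again.
- The arm is clear, at rest and reading almost no force.
- The top view of the tray was hidden by the arm, so the lid's final place is confirmed from the side view only.

**Disagreements:**
- The two views put the tray centre about 8 mm apart in y. I used a value between them, and the lid had about 27 mm of room.
- From the pictures I judged the slots at about -8°, but the stop I felt puts them near -4°. I went by the stop.

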